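# Put the work rest back on its post beside the sanding wheel

## Task

The wheel has been changed: put the loose work rest back on its post. Slip its drilled block over the top of the post with the table pointing straight at the big sanding wheel, and work it down squarely, without letting it drop or forcing it, until it sits flat and fully home on the pedestal; then let go. Leave the other things on the bench where they lie.

Things in the scene. Friction and masses are not known exactly. Their poses are not given: they have to be found in the camera images.
- rest: Loose work rest, bare aluminium, 0.6 kg, 174 mm long: a square block 48 x 48 mm, 36 mm tall, with a vertical through-bore of 21.6 mm, and a flat table running off one face, flush with the block's underside. Its +y and -y side faces are free. Origin: bore axis, underside level; x along the table, z up the bore. It balances 60 mm from the bore under the table.
- block_top (a point): Centre of the block's top face, on the bore axis, 36 mm above the underside; axes as rest. On the post it stays put only when cocked: table end dipped 2 to 3 degrees, it jams by its overhanging weight; let go square, it falls. Pressing on the table jams it more; pressing down on the block's top close to the post (8 to 20 N) makes it slide.
- rest_front (a point): Middle of the front edge of the rest's table, underside level, 150 mm from the bore axis; axes as rest. The table is 10 mm thick, 84 mm wide near the block and 120 mm wide from 64 to 150 mm from the bore axis; a rib 8 mm wide, its top 24 mm above the underside, joins it to the block's +x face.
- post_seat (a point): Fixed: foot of the post, on its axis, level with the flat top of the cast pedestal, 115 mm above the bench. z up the post; x points straight to the big sanding wheel. The seat spans -40 to 90 mm in x, 50 mm either side in y. The wheel (220 mm across, 36 mm thick, still, axle along y 50 mm above the seat) comes within 166 mm of the post axis; the motor is on its -y side.
- post_top (a point): Centre of the top end of the fixed post: a steel rod of 20 mm diameter standing 136 mm above the seat, its top 4 mm tapering to 14 mm diameter; axes as post_seat.
- handle_a: A wooden handle blank lying on the bench, 150 mm long, 32 mm thick; origin under its middle, x along it. Leave alone.
- handle_b: A second such handle blank, 150 mm long. Leave alone.
- spare_wheel: A spare sanding wheel lying flat, 150 mm diameter, 28 mm thick, felt with an abrasive rim; origin under its centre. Leave alone.
- dressing_stick: A dark wheel-dressing stick, 150 x 26 x 26 mm; origin under its middle, x along it. Leave alone.
- spanner: A steel spanner lying on the bench, 180 mm long; origin under its middle, x along it. Leave alone.
- brush: A bench brush lying on the bench, 190 mm long; origin under its middle, x along it. Leave alone.
- compound_bar: A bar of polishing compound, 120 x 45 x 40 mm; origin under its middle. Leave alone.
Things that resemble listed ones, but are neither listed nor needed, are in the scene too. There is more than one size of the rest; the one meant has the size given above.

How it is judged:
On the way:
1. the work rest is threaded on the post, its underside still 30 mm or more above the seat (horizontal distance between rest and post_seat below 0.006 m and z of rest in the frame of post_seat between 0.03 and 0.12 m), for 0.2 s.
At the end, for the whole second after the job is handed in: Work rest on the post: underside within 3 mm of the seat, level within 0.02 rad, bore within 4 mm of the post axis, table front within 35 mm sideways of the line from post to wheel, at rest, released; the seven other loose things within 30 mm of where they lay (horizontal distance between rest and post_seat below 0.004 m and z of rest in the frame of post_seat below 0.003 m and angle between rest's own z axis and vertical below 0.02 rad and x of rest_front in the frame of post_seat above 0.1 m and y of rest_front in the frame of post_seat between -0.035 and 0.035 m and linear speed of rest below 0.02 m/s and distance of each of handle_a, handle_b, spare_wheel, dressing_stick, spanner, brush, compound_bar from where it was at the start of the episode below 0.03 m); the robot touches nothing.
It fails at once if the work rest drops or is rammed down the post (faster than 0.35 m/s while on the post) (horizontal distance between rest and post_seat below 0.006 m and z of rest in the frame of post_seat below 0.12 m and linear speed of rest above 0.35 m/s).
It fails at once if the work rest is forced against the post, pedestal or machine with more than 60 N (contact force between rest and machine above 60 N).
It fails at once if another loose thing is pushed more than 30 mm (distance of any of handle_a, handle_b, spare_wheel, dressing_stick, spanner, brush, compound_bar from where it was at the start of the episode above 0.03 m).
It also fails if it takes over 61 s, if anything falls off the work surface, if the arm or the gripper's body presses on something with over 40 N, if the wrist force passes 120 N, or if a joint passes its speed limit or range.

## Robot

A 6-joint arm with a two-finger parallel gripper is mounted at the origin on the work surface. World frame = base frame: x ahead of the robot, y to its left, z up, the work surface at z = 0. Lengths are in m, angles in rad, forces in N, time in s.
With the tool pointing down it reaches from about 0.275 to 0.775 m from the base axis. Payload 14.6 kg.
Tool frame: the origin (TCP) lies at the very end of the fingers, on their centre line; the grasp point (between the pads) lies 19 mm behind it; z points along the fingers, x is the direction in which the jaws open and shut, and the axes are right-handed (so a half turn about z gives the same grasp; the last joint's range is limited). The gripper opens to 85 mm and grips with 20 to 120 N. Pads are 22 mm wide; open, the fingers measure 114 mm over their backs; the gripper's body (76 mm by 85 mm) begins 54 mm behind the grasp point. The pads swing forward as they close: fully open they stand 13 mm farther back than shut.
Start: joints at [-1.429, 0.263, -0.048, 1.259, 0, 1.415], TCP at [0.154, -0.502, 0.231] pointing down, gripper open.
Joint ranges: [-2.65, 2.65], [-0.89, 1.7], [-1.18, 1.37], [-2.13, 2.11], [-1.35, 1.29], [-3.14, 3.14]. Speed limits (rad/s): [1.89, 1.89, 2.57, 2.79, 3.14, 3.14].

## Interface

Orientations are given as a 3x3 rotation matrix whose columns are the frame's x, y, z axes.
In Python, from rig import get_state, optics, job_done gives the robot as it stands.
- The arm moves only by the tool arm_command, never from a script. Its argument "rows" is a list of rows, each a list of 7 numbers: the shift along the tool's x, y, z in m, then the turn, a rotation vector about the tool's x, y, z in degrees, then the opening, from 0 (shut) to 1 (fully open). In form: [[tx, ty, tz, ax, ay, az, grip], ...]. A call has 1 to 8 rows; each row shifts and turns the commanded pose from where the row before left it, along the tool's axes as they then stand; what a row does not reach is not made up. A row lasts 1/10 s, in which the tool goes at most 50 mm and 8.59 degrees, less where a joint would pass 70% of its speed; a pose out of reach is approached as far as the arm can. A call with a gripper value outside its range is refused whole. The fingers move at their own pace and stop on an object; "squeeze" is the grip in N (left out, the last holds). Time passes only in rows, so rows that do not move let the fingers close. It gives the time, the measured TCP pose, the force and the opening at its end, in the units of the state.
- get_state(): the state, without advancing time (a new reading comes with each control period).
- optics.get_image(name): name is "scene" or "side" or "wrist"; returns the picture (400x640x3 uint8, blue, green, red); there is no depth.
- optics.camera_info(name): a dict with "K" (3x3 intrinsics, pixels), "extrinsics" (4x4, takes a point from world to camera coordinates). Camera axes: x right, y down, z forward; pixel columns grow to the right and rows downward; lengths in m; the calibration is good to about 2 mm. The wrist camera is an equidistant fisheye: a pixel r from the principal point sees the ray r / f radians off the axis. A picture is of the moment at which its call begins: read the wrist's pose just before it. camera_info takes no time and is no camera call; for the wrist camera it gives the pose at the moment of the call.
- job_done(): hands the job in, once; it reports no verdict.
The state is a dict: "clock": time; "joint_positions": joint angles; "joint_vel": joint speeds; "joint_efforts": joint torques, N m; "tcp_pos": TCP position; "tcp_rot": TCP orientation; "force": force on the tool from outside, world axes, zero at the start; "ft_torque": the same for the moment, N m; "opening": finger opening in m.
Only numpy, scipy, OpenCV 4.12 (cv2) and the standard library are available. Lean on these libraries where they do the work, as an engineer would, in place of code of your own. Each camera call takes 0.05 s, during which the arm holds its last target. There are 200 camera calls.

## Working session

There is one attempt and no reset: what is moved stays moved. The work goes in short steps, Python scripts to look and compute and a tool call to move; the robot and the scene stay as the last step left them, time stands still between calls to the robot, and variables do not carry over. Pictures are saved under pics/ and viewed, about 8 in all and at most 12, crops included, and the job is handed in when it is done.

Besides the shell and the picture viewer there is one more tool, called after "Request:" in YAML: its name, and indented under it one key for each argument. arm_command: Moves the arm, as the interface text tells. Its arguments: {"type":"object","properties":{"rows":{"type":"array","items":{"type":"array","items":{"type":"number"}}},"squeeze":{"type":"number"}},"required":["rows"]}

```bash
mkdir -p pics; ls; cat > h.py <<'E'
import numpy as np, cv2
from rig import get_state, optics, job_done
def ray(name,u,v):
    i=optics.camera_info(name);K=np.array(i["K"]);T=np.array(i["extrinsics"])
    R,t=T[:3,:3],T[:3,3];c=-R.T@t
    x=(u-K[0,2])/K[0,0];y=(v-K[1,2])/K[1,1]
    if name=="wrist":
        r=np.hypot(x,y);d=np.array([x/r*np.sin(r),y/r*np.sin(r),np.cos(r)]) if r>1e-9 else np.array([0,0,1.])
    else: d=np.array([x,y,1.])
    d=R.T@d;return c,d/np.linalg.norm(d)
def onz(name,u,v,z):
    c,d=ray(name,u,v);return c+d*(z-c[2])/d[2]
def proj(name,P):
    i=optics.camera_info(name);K=np.array(i["K"]);T=np.array(i["extrinsics"])
    p=T[:3,:3]@np.array(P)+T[:3,3]
    if name=="wrist":
        rr=np.hypot(p[0],p[1]);th=np.arctan2(rr,p[2]);s=th/max(rr,1e-9);x,y=p[0]*s,p[1]*s
    else: x,y=p[0]/p[2],p[1]/p[2]
    return np.array([K[0,0]*x+K[0,2],K[1,1]*y+K[1,2]])
def tri(a,b):
    (c1,d1),(c2,d2)=ray(*a),ray(*b)
    s=np.linalg.lstsq(np.c_[d1,-d2],c2-c1,rcond=None)[0]
    p,q=c1+s[0]*d1,c2+s[1]*d2;return (p+q)/2,np.linalg.norm(p-q)
E
python3 - <<'E'
from h import *
for n in("scene","side","wrist"):
    cv2.imwrite(f"pics/{n}0.png",optics.get_image(n));i=optics.camera_info(n);T=np.array(i["extrinsics"]);print(n,np.array(i["K"])[[0,1,0,1],[0,1,2,2]],-T[:3,:3].T@T[:3,3],T[2,:3])
E
```

```text
pics
scene [393.29851405 393.29851405 318.03805014 202.08777215] [0.98319619 0.53727774 0.8720962 ] [-0.47318388 -0.61334747 -0.63237797]
side [394.99617785 394.99617785 318.65061929 202.19399559] [0.44603972 0.69174882 0.9162403 ] [ 0.02851411 -0.72929097 -0.68360927]
wrist [309.70691629 309.70691629 323.29943193 197.57606326] [ 0.23120956 -0.47628187  0.37388413] [-0.30326973 -0.09176415 -0.94847605]
```

View pics/scene0.png

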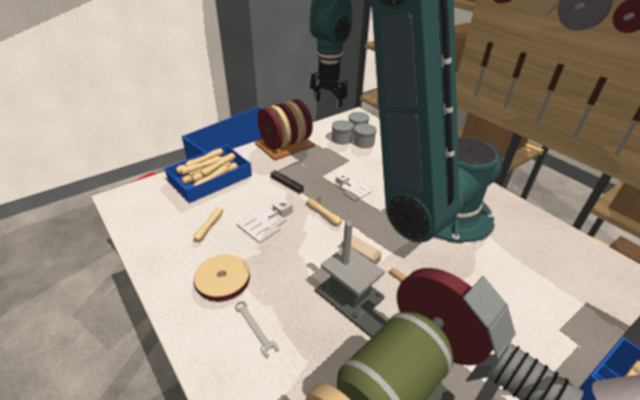

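View pics/side0.png

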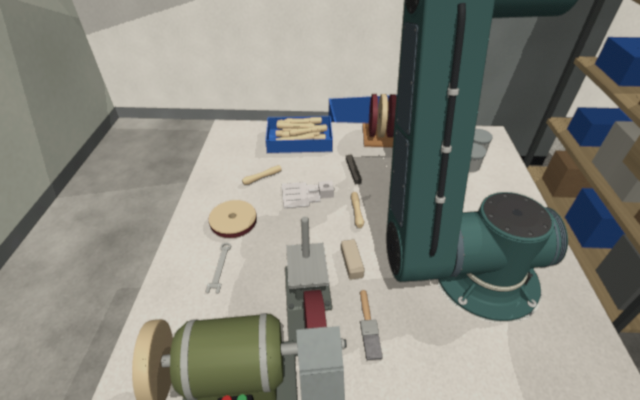

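The scene view shows two rests: one at about (265,220) and a smaller-looking one at (350,186). The post is at (348,240) and the wheel at (445,310). I'll measure both rests and confirm with a crop.

```bash
python3 - <<'E'
from h import *
a=cv2.imread("pics/scene0.png");b=cv2.imread("pics/side0.png")
c1=cv2.resize(a[160:260,225:385],None,fx=5,fy=5,interpolation=cv2.INTER_CUBIC)[:300*2]
cv2.imwrite("pics/c1.png",c1[:500])
c2=np.hstack([cv2.resize(b[165:225,270:350],None,fx=5,fy=5,interpolation=cv2.INTER_CUBIC),cv2.resize(b[205:305,270:350],None,fx=3,fy=3,interpolation=cv2.INTER_CUBIC)])if 0 else None
s=cv2.resize(b[170:310,270:345],None,fx=4,fy=4,interpolation=cv2.INTER_CUBIC)
t=cv2.resize(a[210:310,310:395],None,fx=5.6,fy=5.6,interpolation=cv2.INTER_CUBIC)
cv2.imwrite("pics/c2.png",np.hstack([s,t[:560]]));print(s.shape,t.shape)
E
```

```text
(560, 300, 3) (560, 476, 3)
```

View pics/c1.png

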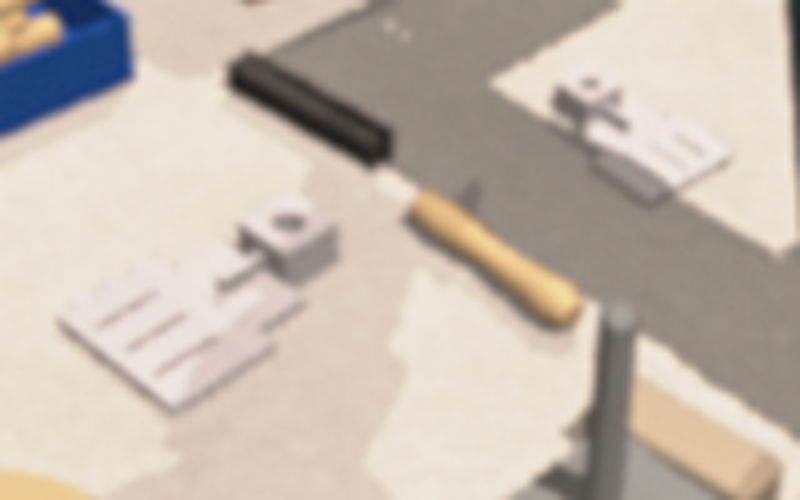

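View pics/c2.png

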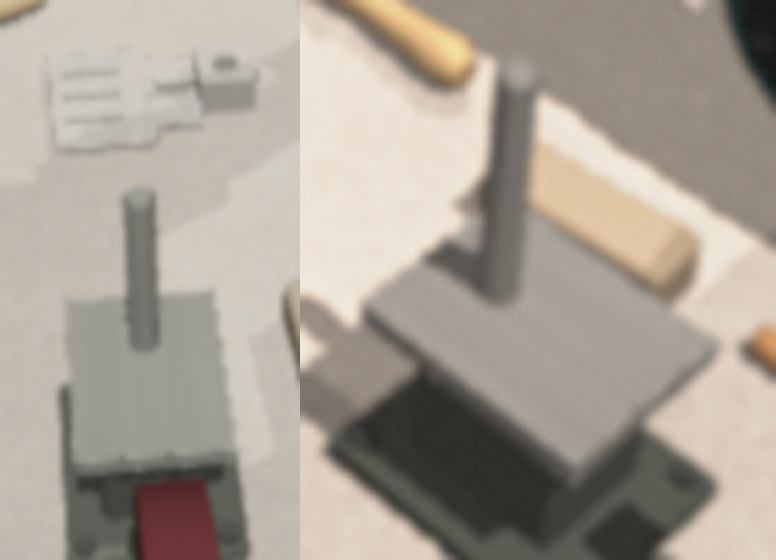

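```bash
cat > m.py <<'E'
from h import *
np.set_printoptions(precision=4,suppress=True)
def c1(x,y):return "scene",225+(x+.5)/5-.5,160+(y+.5)/5-.5
def sd(x,y):return "side",270+(x+.5)/4-.5,170+(y+.5)/4-.5
def sc(x,y):return "scene",310+(x-300+.5)/5.6-.5,210+(y+.5)/5.6-.5
E
python3 - <<'E'
from m import *
f=lambda p,z:onz(*p,z)
print("A bore scene",f(c1(290,222),.036),"side",f(sd(225,63),.036),"tri",tri(c1(290,222),sd(225,63)))
a=f(c1(60,322),.01);b=f(c1(175,411),.003);print("A front",a,b,np.linalg.norm((a-b)[:2]),"mid",(a+b)/2, np.linalg.norm(((a+b)/2-f(c1(290,222),.036))[:2]))
a2=f(sd(47,57),.01);b2=f(sd(57,150),.005);print("A side",a2,b2,np.linalg.norm((a2-b2)[:2]))
a=f(c1(730,158),.01);b=f(c1(652,204),.005);print("B front",a,b,np.linalg.norm((a-b)[:2]),"bore",f(c1(592,85),.03), np.linalg.norm(((a+b)/2-f(c1(592,85),.03))[:2]))
# block corners A top: 
for p in [(240,232),(285,262),(338,232),(290,193)]: print("top",f(c1(*p),.036))
print("post top",tri(sc(518,70),sd(140,193)), f(sc(518,70),.251),f(sd(140,193),.251))
for p in [(365,303),(578,475),(718,348)]: print("seat sc",f(sc(*p),.115))
for p in [(66,300),(75,468),(232,460),(213,295)]: print("seat sd",f(sd(*p),.115))
E
```

```text
A bore scene [ 0.4602 -0.3336  0.036 ] side [ 0.4616 -0.3324  0.036 ] tri (array([ 0.4615, -0.3312,  0.0377]), np.float64(0.0009980382455398345))
A front [ 0.6195 -0.3606  0.01  ] [ 0.5969 -0.254   0.003 ] 0.10896937535109244 mid [ 0.6082 -0.3073  0.0065] 0.15039224870748144
A side [ 0.6192 -0.3637  0.01  ] [ 0.5987 -0.2513  0.005 ] 0.11431703960202819
B front [ 0.1461 -0.2394  0.01  ] [ 0.2225 -0.2363  0.005 ] 0.07643568605637756 bore [ 0.1891 -0.3456  0.03  ] 0.1078094850716532
top [ 0.4928 -0.3439  0.036 ]
top [ 0.4849 -0.3011  0.036 ]
top [ 0.4398 -0.3066  0.036 ]
top [ 0.4435 -0.3597  0.036 ]
post top (array([0.5046, 0.0368, 0.251 ]), np.float64(0.0012248079198844107)) [0.5042 0.0361 0.251 ] [0.5047 0.0377 0.251 ]
seat sc [0.5587 0.0072 0.115 ]
seat sc [0.5434 0.1369 0.115 ]
seat sc [0.4458 0.1208 0.115 ]
seat sd [0.5591 0.0058 0.115 ]
seat sd [0.5401 0.1383 0.115 ]
seat sd [0.4456 0.1284 0.115 ]
seat sd [ 0.4615 -0.0028  0.115 ]
```

Two candidates:
- **A:** bore at scene (283,204). Bore to front measures 150 mm and the front is about 115 mm wide, which matches the listed rest (150/120).
- **B:** bore at scene (343,177). It measures 108/76 mm, so it's the small lookalike.

The crop confirms A. I'll grasp it tilted about 60° from the side away from the table, so the gripper body clears the post. First I'll check the tool and camera geometry and the neighbouring items.

```bash
cat >> m.py <<'E'
from scipy.linalg import logm,expm
from scipy.spatial.transform import Rotation as Ro
def T(R,p):
    M=np.eye(4);M[:3,:3]=R;M[:3,3]=p;return M
def cur():
    s=get_state();return T(np.array(s["tcp_rot"]),s["tcp_pos"])
def toolR(ang,tilt,flip=1):
    "table heading ang deg, tool tilted tilt deg from down toward heading"
    a,t=np.radians([ang,tilt]);h=np.array([np.cos(a),np.sin(a),0]);z=h*np.sin(t)-np.array([0,0,np.cos(t)])
    x=flip*np.array([-np.sin(a),np.cos(a),0]);return np.c_[x,np.cross(z,x),z]
def plan(T0,T1,N):
    L=np.real(logm(np.linalg.inv(T0)@T1));E=expm(L/N)
    print("row mm/deg",E[:3,3]*1000,np.degrees(Ro.from_matrix(E[:3,:3]).as_rotvec()),"N",N)
    print("mid",(T0@expm(L/2))[:3,3],"end",T1[:3,3])
def lin(p):  # straight shift to world p in current tool axes, mm
    C=cur();return C[:3,:3].T@(np.array(p)-C[:3,3])*1000
E
python3 - <<'E'
from m import *
C=cur();print(C)
i=optics.camera_info("wrist");X=np.array(i["extrinsics"]);print("cam in tool",np.linalg.inv(C)@np.r_[-X[:3,:3].T@X[:3,3],1])
for p in [(235,75),(385,150),(410,205),(570,310)]: print(onz(*c1(*p),.02))
h=10.5;d=np.array([np.cos(np.radians(h)),np.sin(np.radians(h)),0]);b=np.array([.461,-.3328,0])
for fl in(1,-1):
    R=toolR(h,60,fl);g=b+3e-3*d+[0,0,.023];tc=g+.019*R[:,2];pre=tc-.1*R[:,2]
    print(fl,R,tc,pre);plan(C,T(R,pre),16)
E
```

```text
[[ 0.2924 -0.9563 -0.0001  0.1535]
 [-0.9563 -0.2924  0.0008 -0.5019]
 [-0.0008 -0.0001 -1.      0.2309]
 [ 0.      0.      0.      1.    ]]
cam in tool [-0.0018 -0.0818 -0.1429  1.    ]
[ 0.3905 -0.5191  0.02  ]
[ 0.3515 -0.3793  0.02  ]
[ 0.3729 -0.3183  0.02  ]
[ 0.3508 -0.1708  0.02  ]
1 [[-0.1822  0.4916  0.8515]
 [ 0.9833  0.0911  0.1578]
 [ 0.      0.866  -0.5   ]] [ 0.4801 -0.3293  0.0135] [ 0.395  -0.345   0.0635]
row mm/deg [ 13.9795 -17.5461   9.6984] [-0.3133  5.4471 -9.4354] N 16
mid [ 0.3294 -0.4842  0.1698] end [ 0.395  -0.345   0.0635]
-1 [[ 0.1822 -0.4916  0.8515]
 [-0.9833 -0.0911  0.1578]
 [-0.     -0.866  -0.5   ]] [ 0.4801 -0.3293  0.0135] [ 0.395  -0.345   0.0635]
row mm/deg [ -6.0767 -10.5779  18.0101] [3.7456 0.2154 0.3672] N 16
mid [ 0.2504 -0.4256  0.1108] end [ 0.395  -0.345   0.0635]
```

```bash
python3 - <<'E'
from m import *
C=cur();h=10.5;d=np.array([np.cos(np.radians(h)),np.sin(np.radians(h)),0]);b=np.array([.461,-.3328,0])
R=toolR(h,45,-1);g=b-.008*d+[0,0,.027];tc=g+.019*R[:,2];print(R,tc)
for k in(.1,.15): print(tc-k*R[:,2]);plan(C,T(R,tc-k*R[:,2]),10)
E
```

```text
[[ 0.1822 -0.6953  0.6953]
 [-0.9833 -0.1289  0.1289]
 [-0.     -0.7071 -0.7071]] [ 0.4663 -0.3318  0.0136]
[ 0.3968 -0.3447  0.0843]
row mm/deg [ -9.5336 -21.2236  23.7963] [4.4947 0.2597 0.6149] N 10
mid [ 0.2588 -0.4234  0.1304] end [ 0.3968 -0.3447  0.0843]
[ 0.3621 -0.3511  0.1196]
row mm/deg [ -9.7042 -19.0815  19.1383] [4.4947 0.2597 0.6149] N 10
mid [ 0.245  -0.4263  0.1516] end [ 0.3621 -0.3511  0.1196]
```

Request:
arm_command:
  rows:
    - [-0.0097, -0.0191, 0.0191, 4.5, 0.26, 0.61, 1]
    - [-0.0097, -0.0191, 0.0191, 4.5, 0.26, 0.61, 1]
    - [-0.0097, -0.0191, 0.0191, 4.5, 0.26, 0.61, 1]
    - [-0.0097, -0.0191, 0.0191, 4.5, 0.26, 0.61, 1]
    - [-0.0097, -0.0191, 0.0191, 4.5, 0.26, 0.61, 1]
    - [-0.0097, -0.0191, 0.0191, 4.5, 0.26, 0.61, 1]
    - [-0.0097, -0.0191, 0.0191, 4.5, 0.26, 0.61, 1]
    - [-0.0097, -0.0191, 0.0191, 4.5, 0.26, 0.61, 1]
  squeeze: 110

```text
clock: 0.95
tcp_pos: [0.3141, -0.3802, 0.1265]
tcp_rot: [[0.204, -0.789, 0.58], [-0.979, -0.169, 0.115], [0.007, -0.591, -0.807]]
force: [0.1, -0.4, -0.6]
opening: 0.0852
```

Request:
arm_command:
  rows:
    - [-0.0097, -0.0191, 0.0191, 4.5, 0.26, 0.61, 1]
    - [-0.0097, -0.0191, 0.0191, 4.5, 0.26, 0.61, 1]
    - [0, 0, 0, 0, 0, 0, 1]
    - [0, 0, 0, 0, 0, 0, 1]
    - [0, 0, 0, 0, 0, 0, 1]

```text
clock: 1.45
tcp_pos: [0.3618, -0.3523, 0.1207]
tcp_rot: [[0.183, -0.695, 0.695], [-0.983, -0.131, 0.128], [0.002, -0.707, -0.707]]
force: [-0.0, -0.5, 0.9]
opening: 0.0852
```

```bash
python3 - <<'E'
from m import *
C=cur();s=get_state();print(C,s["joint_positions"],s["clock"])
h=10.5;R=toolR(h,45,-1);tc=np.array([.4663,-.3318,.0136])
plan(C,T(R,tc-.08*R[:,2]),2);
im=optics.get_image("wrist");cv2.imwrite("pics/w1.png",im)
b=np.array([.461,-.3328,.036]);print("pred bore px",proj("wrist",b))
E
```

```text
[[ 0.1829 -0.6951  0.6952  0.3618]
 [-0.9831 -0.131   0.1277 -0.3523]
 [ 0.0023 -0.7069 -0.7073  0.1207]
 [ 0.      0.      0.      1.    ]] [-1.3668  0.2503 -0.6609  0.6374  0.7848  1.5991] 1.45
row mm/deg [-0.5677  0.2158 35.4999] [ 0.009  -0.0315  0.061 ] N 2
mid [ 0.3863 -0.3472  0.0954] end [ 0.4107 -0.3421  0.0702]
pred bore px [323.7605 175.3474]
```

View pics/w1.png

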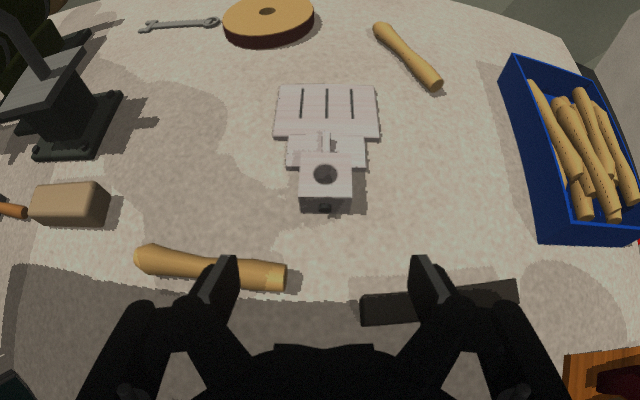

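The wrist view shows the bore at (325,174), within 1.5 px of the prediction. The handle and the stick lie under the approach but low. Next I'll check the heading.

```bash
python3 - <<'E'
from m import *
g=cv2.cvtColor(cv2.imread("pics/w1.png"),cv2.COLOR_BGR2GRAY)
P={k:onz("wrist",*k,.01)[:2] for k in[(274,136),(380,137),(280,85),(374,86)]}
for k,v in P.items():print(k,v)
q=list(P.values())
for a,b in((0,1),(2,3)):
    e=q[a]-q[b];print(np.linalg.norm(e),np.degrees(np.arctan2(e[1],e[0]))-90)
for a,b in((2,0),(3,1)):
    e=q[a]-q[b];print(np.linalg.norm(e),np.degrees(np.arctan2(e[1],e[0])))
bo=onz("wrist",325,174.3,.036);m=(q[2]+q[3])/2-bo[:2];print("bore",bo,np.linalg.norm(m),np.degrees(np.arctan2(m[1],m[0])))
E
```

```text
(274, 136) [ 0.5162 -0.2668]
(380, 137) [ 0.5366 -0.3823]
(280, 85) [ 0.5979 -0.2514]
(374, 86) [ 0.6185 -0.3686]
0.11726455946944221 10.01991091200125
0.11905428232003079 9.964553233890541
0.08318573586725937 10.700719161955293
0.08306870068915558 9.46724918800361
bore [ 0.4623 -0.3337  0.036 ] 0.14785355048716334 9.225494860866583
```

```bash
python3 - <<'E'
from m import *
C=cur();h=10.;d=np.array([np.cos(np.radians(h)),np.sin(np.radians(h)),0]);b=np.array([.4617,-.333,0])
R=toolR(h,45,-1);g=b-.008*d+[0,0,.027];tc=g+.019*R[:,2]
print(tc);plan(C,T(R,tc),6)
E
```

```text
[ 0.4671 -0.3321  0.0136]
row mm/deg [-0.2133  0.0017 25.2582] [0.0007 0.0462 0.0778] N 6
mid [ 0.4144 -0.3421  0.0672] end [ 0.4671 -0.3321  0.0136]
```

Request:
arm_command:
  rows:
    - [-0.0002, 0, 0.0252, 0, 0.05, 0.08, 1]
    - [-0.0002, 0, 0.0252, 0, 0.05, 0.08, 1]
    - [-0.0002, 0, 0.0252, 0, 0.05, 0.08, 1]
    - [-0.0002, 0, 0.0252, 0, 0.05, 0.08, 1]
    - [-0.0002, 0, 0.0252, 0, 0.05, 0.08, 1]
    - [-0.0002, 0, 0.0252, 0, 0.05, 0.08, 1]
    - [0, 0, 0, 0, 0, 0, 1]
    - [0, 0, 0, 0, 0, 0, 1]

```text
clock: 2.3
tcp_pos: [0.467, -0.3313, 0.0137]
tcp_rot: [[0.174, -0.696, 0.696], [-0.985, -0.122, 0.124], [-0.001, -0.707, -0.707]]
force: [0.4, 0.6, 0.4]
opening: 0.0856
```

Request:
arm_command:
  rows:
    - [0, 0, 0, 0, 0, 0, 0.5]
    - [0, 0, 0, 0, 0, 0, 0.4]
    - [0, 0, 0, 0, 0, 0, 0.4]
    - [0, 0, 0, 0, 0, 0, 0.4]
    - [0, 0, 0, 0, 0, 0, 0.4]
    - [0, 0, 0, 0, 0, 0, 0.4]
  squeeze: 115

```text
clock: 2.9
tcp_pos: [0.4672, -0.3322, 0.0148]
tcp_rot: [[0.173, -0.695, 0.698], [-0.985, -0.123, 0.121], [0.001, -0.709, -0.706]]
force: [-8.0, -1.4, 13.2]
opening: 0.0464
```

Request:
arm_command:
  rows:
    - [0, 0, 0, 0, 0, 0, 0]
    - [0, 0, 0, 0, 0, 0, 0]
    - [0, -0.004, -0.004, 0, 0, 0, 0]
    - [0, -0.008, -0.008, 0, 0, 0, 0]
    - [0, -0.014, -0.014, 0, 0, 0, 0]
    - [0, -0.014, -0.014, 0, 0, 0, 0]
    - [0, 0, 0, 0, 0, 0, 0]

```text
clock: 3.6
tcp_pos: [0.4673, -0.3319, 0.0721]
tcp_rot: [[0.173, -0.695, 0.698], [-0.985, -0.124, 0.121], [0.002, -0.708, -0.706]]
force: [-0.0, -0.3, -4.3]
opening: 0.0465
```

```bash
python3 - <<'E'
from m import *
s=get_state();print(s["ft_torque"],s["force"],s["tcp_pos"],s["opening"])
cv2.imwrite("pics/w2.png",optics.get_image("wrist"))
E
```

```text
[-0.2555  1.7028  0.005 ] [-0.0045 -0.3186 -4.2983] [ 0.4673 -0.3319  0.0721] 0.04651037017746046
```

View pics/w2.png

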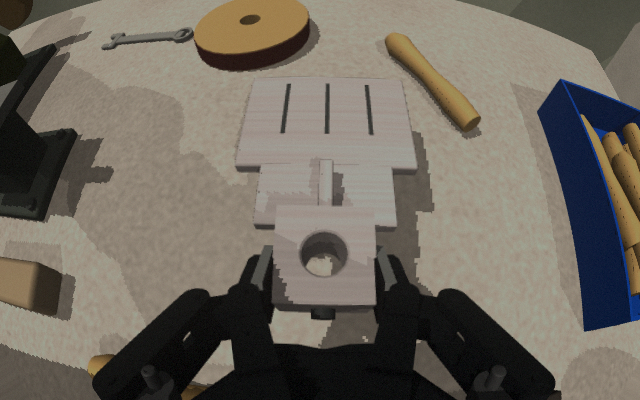

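```bash
cat >> m.py <<'E'
def pnp(px,obj):
    i=optics.camera_info("wrist");K=np.array(i["K"]);X=np.array(i["extrinsics"])
    n=[]
    for u,v in px:
        x,y=(u-K[0,2])/K[0,0],(v-K[1,2])/K[1,1];r=np.hypot(x,y);n.append([x*np.tan(r)/r,y*np.tan(r)/r])
    n=np.array(n);obj=np.array(obj,float)
    ok,rv,tv=cv2.solvePnP(obj,n,np.eye(3),None)
    pr=cv2.projectPoints(obj,rv,tv,np.eye(3),None)[0][:,0];print("resid px",((pr-n)*310).round(1).tolist())
    return np.linalg.inv(X)@T(cv2.Rodrigues(rv)[0],tv[:,0])
E
python3 - <<'E'
from m import *
C=cur()
px=[(325,254),(247,78),(405,80),(236,166),(416,166),(275,207),(376,208),(273,305),(377,305)]
ob=[(0,0,.036),(.15,.06,.01),(.15,-.06,.01),(.064,.06,.01),(.064,-.06,.01),(.024,.024,.036),(.024,-.024,.036),(-.024,.024,.036),(-.024,-.024,.036)]
W=pnp(px,ob);print(W);print("tool<-rest",np.linalg.inv(C)@W)
h=10.2;print("dip deg",np.degrees(np.arcsin(-W[2,0])),"head",np.degrees(np.arctan2(W[1,0],W[0,0])),"roll",np.degrees(W[2,1]))
E
```

```text
resid px [[0.3, 0.6], [5.1, -0.9], [-4.9, -2.4], [-3.1, 0.9], [2.4, 2.0], [2.5, 0.3], [-2.4, -0.2], [-1.5, -0.7], [1.5, 0.0]]
[[ 0.9863 -0.1644 -0.0102  0.4642]
 [ 0.1645  0.9864  0.0021 -0.3313]
 [ 0.0097 -0.0037  0.9999  0.0538]
 [ 0.      0.      0.      1.    ]]
tool<-rest [[ 0.0088 -1.     -0.003  -0.0008]
 [-0.7135 -0.0041 -0.7007  0.014 ]
 [ 0.7006  0.0083 -0.7135  0.0101]
 [ 0.      0.      0.      1.    ]]
dip deg -0.5554976258577088 head 9.46711354127463 roll -0.21334807467863567
```

```bash
python3 - <<'E'
from m import *
C=cur();bo=onz("wrist",325,254,.0573+.036);print(bo)
a=np.arctan2(C[0,0],-C[1,0]);print("jaw heading",np.degrees(a))
W=T(Ro.from_euler('z',a).as_matrix(),[bo[0],bo[1],.0573])
X=np.linalg.inv(C)@W;np.save("X.npy",X);print(X)
U=C.copy();U[2,3]+=.24
Wt=T(Ro.from_euler('z',97.3,degrees=True).as_matrix(),[.5045,.037,.295])
D=Wt@np.linalg.inv(X);print(C[:3,:3].T@[0,0,240]);plan(U,D,24);print(D)
E
```

```text
[ 0.4631 -0.3312  0.0933]
jaw heading 9.968296552479844
[[-0.     -1.      0.0008 -0.0011]
 [-0.7067 -0.0005 -0.7076  0.0122]
 [ 0.7076 -0.0005 -0.7067  0.0068]
 [ 0.      0.      0.      1.    ]]
[   0.1827 -169.8134 -169.5977]
row mm/deg [ -9.2142 -10.2159  10.3546] [ 0.0028 -2.5747 -2.5714] N 24
mid [ 0.5607 -0.1529  0.3096] end [0.5051 0.0409 0.3085]
[[ 0.9919  0.0903 -0.0894  0.5051]
 [ 0.1271 -0.7009  0.7019  0.0409]
 [ 0.0008 -0.7076 -0.7067  0.3085]
 [ 0.      0.      0.      1.    ]]
```

Request:
arm_command:
  rows:
    - [0, -0.0243, -0.0242, 0, 0, 0, 0]
    - [0, -0.0243, -0.0242, 0, 0, 0, 0]
    - [0, -0.0243, -0.0242, 0, 0, 0, 0]
    - [0, -0.0243, -0.0242, 0, 0, 0, 0]
    - [0, -0.0243, -0.0242, 0, 0, 0, 0]
    - [0, -0.0243, -0.0242, 0, 0, 0, 0]
    - [0, -0.0243, -0.0242, 0, 0, 0, 0]
    - [0, 0, 0, 0, 0, 0, 0]

```text
clock: 4.45
tcp_pos: [0.468, -0.3326, 0.313]
tcp_rot: [[0.173, -0.694, 0.698], [-0.985, -0.125, 0.121], [0.003, -0.709, -0.705]]
force: [0.3, -0.7, -6.2]
opening: 0.046
```

Request:
arm_command:
  rows:
    - [-0.0092, -0.0102, 0.0104, 0, -2.57, -2.57, 0]
    - [-0.0092, -0.0102, 0.0104, 0, -2.57, -2.57, 0]
    - [-0.0092, -0.0102, 0.0104, 0, -2.57, -2.57, 0]
    - [-0.0092, -0.0102, 0.0104, 0, -2.57, -2.57, 0]
    - [-0.0092, -0.0102, 0.0104, 0, -2.57, -2.57, 0]
    - [-0.0092, -0.0102, 0.0104, 0, -2.57, -2.57, 0]
    - [-0.0092, -0.0102, 0.0104, 0, -2.57, -2.57, 0]
    - [-0.0092, -0.0102, 0.0104, 0, -2.57, -2.57, 0]

```text
clock: 5.25
tcp_pos: [0.5457, -0.2191, 0.3066]
tcp_rot: [[0.632, -0.549, 0.547], [-0.775, -0.445, 0.449], [-0.003, -0.707, -0.707]]
force: [0.0, -0.8, -4.6]
opening: 0.0461
```

Request:
arm_command:
  rows:
    - [-0.0092, -0.0102, 0.0104, 0, -2.57, -2.57, 0]
    - [-0.0092, -0.0102, 0.0104, 0, -2.57, -2.57, 0]
    - [-0.0092, -0.0102, 0.0104, 0, -2.57, -2.57, 0]
    - [-0.0092, -0.0102, 0.0104, 0, -2.57, -2.57, 0]
    - [-0.0092, -0.0102, 0.0104, 0, -2.57, -2.57, 0]
    - [-0.0092, -0.0102, 0.0104, 0, -2.57, -2.57, 0]
    - [-0.0092, -0.0102, 0.0104, 0, -2.57, -2.57, 0]
    - [-0.0092, -0.0102, 0.0104, 0, -2.57, -2.57, 0]

```text
clock: 6.05
tcp_pos: [0.5597, -0.0836, 0.3058]
tcp_rot: [[0.929, -0.263, 0.26], [-0.37, -0.655, 0.659], [-0.002, -0.708, -0.706]]
force: [0.1, -0.0, -4.7]
opening: 0.0461
```

```bash
python3 - <<'E'
from m import *
C=cur();s=get_state();print(C,s["joint_positions"],s["force"],s["opening"],s["clock"])
X=np.load("X.npy");print(C@X)
D=T(Ro.from_euler('z',97.3,degrees=True).as_matrix(),[.5045,.037,.295])@np.linalg.inv(X);plan(C,D,8)
E
```

```text
[[ 0.9291 -0.2626  0.2603  0.5597]
 [-0.3697 -0.6555  0.6585 -0.0836]
 [-0.0023 -0.7081 -0.7061  0.3058]
 [ 0.      0.      0.      1.    ]] [-0.6567  0.3854  0.0963  1.5522  0.7484  1.187 ] [ 0.0923 -0.0403 -4.6968] 0.046109440084691596 6.05
[[ 0.3697 -0.9291  0.0026  0.5573]
 [ 0.9291  0.3697 -0.0019 -0.0867]
 [ 0.0008  0.0031  1.      0.2923]
 [ 0.      0.      0.      1.    ]]
row mm/deg [ -9.2804 -10.4427  10.0029] [-0.0083 -2.5505 -2.5759] N 8
mid [ 0.5403 -0.0179  0.3072] end [0.5051 0.0409 0.3085]
```

Request:
arm_command:
  rows:
    - [-0.0093, -0.0104, 0.01, 0, -2.55, -2.58, 0]
    - [-0.0093, -0.0104, 0.01, 0, -2.55, -2.58, 0]
    - [-0.0093, -0.0104, 0.01, 0, -2.55, -2.58, 0]
    - [-0.0093, -0.0104, 0.01, 0, -2.55, -2.58, 0]
    - [-0.0093, -0.0104, 0.01, 0, -2.55, -2.58, 0]
    - [-0.0093, -0.0104, 0.01, 0, -2.55, -2.58, 0]
    - [-0.0093, -0.0104, 0.01, 0, -2.55, -2.58, 0]
    - [-0.0093, -0.0104, 0.01, 0, -2.55, -2.58, 0]

```text
clock: 6.85
tcp_pos: [0.5051, 0.0407, 0.3083]
tcp_rot: [[0.992, 0.091, -0.089], [0.127, -0.7, 0.702], [0.002, -0.708, -0.706]]
force: [0.0, 0.6, -5.2]
opening: 0.0461
```

Request:
arm_command:
  rows:
    - [0, 0, 0, 0, 0, 0, 0]
    - [0, 0, 0, 0, 0, 0, 0]

```text
clock: 7.05
tcp_pos: [0.5056, 0.0403, 0.3091]
tcp_rot: [[0.992, 0.089, -0.086], [0.124, -0.701, 0.702], [0.002, -0.708, -0.707]]
force: [0.2, -0.0, -6.0]
opening: 0.0463
```

```bash
python3 - <<'E'
from m import *
C=cur();s=get_state();print(C,s["joint_positions"],s["force"],s["opening"],s["clock"])
X=np.load("X.npy");W=C@X;print(W)
a,b,w=[optics.get_image(n) for n in("scene","side","wrist")]
top=W@[0,0,.036,1];pa=proj("scene",top[:3]);pb=proj("side",top[:3]);print(pa,pb,proj("wrist",top[:3]))
for n,i in(("a",a),("b",b),("w",w)):cv2.imwrite(f"pics/{n}3.png",i)
f=lambda i,p:cv2.resize(i[int(p[1])-60:int(p[1])+60,int(p[0])-48:int(p[0])+32],None,fx=5,fy=5,interpolation=cv2.INTER_CUBIC)
print([(int(p[0])-48,int(p[1])-60) for p in(pa,pb)])
cv2.imwrite("pics/c3.png",np.hstack([f(a,pa),f(b,pb)]))
E
```

```text
[[ 0.9923  0.0894 -0.0862  0.5056]
 [ 0.1241 -0.7008  0.7024  0.0403]
 [ 0.0024 -0.7077 -0.7065  0.3091]
 [ 0.      0.      0.      1.    ]] [-0.4407  0.4333  0.1527  1.7809  0.6417  0.8386] [ 0.2193 -0.0477 -6.033 ] 0.04632875039302731 7.05
[[-0.1241 -0.9923 -0.0016  0.505 ]
 [ 0.9923 -0.1241 -0.0004  0.0363]
 [ 0.0002 -0.0016  1.      0.2956]
 [ 0.      0.      0.      1.    ]]
[350.8686 195.4205] [303.7296 192.0007] [320.8781 257.1844]
[(302, 135), (255, 132)]
```

View pics/c3.png

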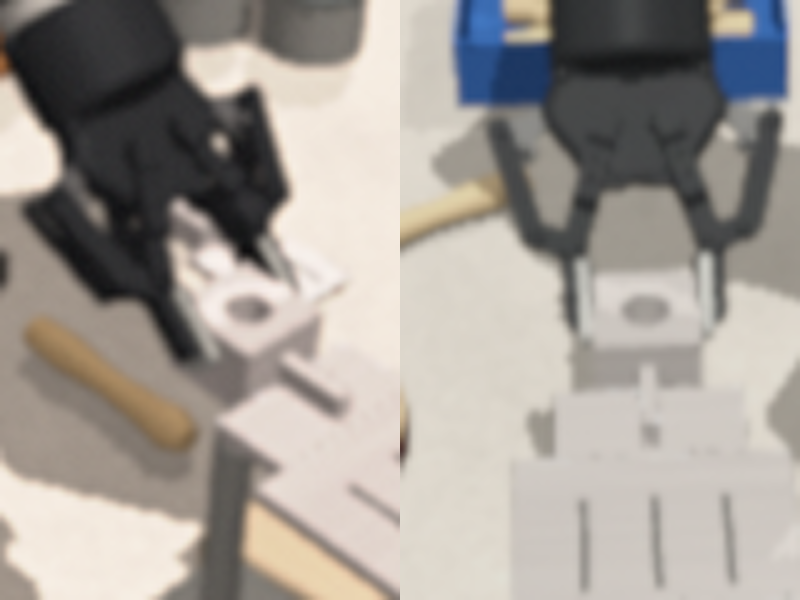

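```bash
python3 - <<'E'
from m import *
W=cur()@np.load("X.npy")
a=("scene",351.2,196.2);b=("side",303.8,193.2)
print(tri(a,b),onz(*a,W[2,3]+.036),onz(*b,W[2,3]+.036))
# refine post top: edges of post in original images by row profile
for n,u0,v0 in(("scene",349,228),("side",305,224)):
    g=cv2.cvtColor(cv2.imread(f"pics/{n}0.png"),cv2.COLOR_BGR2GRAY).astype(int)
    for v in range(v0-12,v0+12,3):print(n,v,g[v,u0-12:u0+13].tolist())
E
```

```text
(array([0.5047, 0.0376, 0.3296]), np.float64(0.0007383356773825103)) [0.507  0.0397 0.3325] [0.5045 0.0413 0.3325]
scene 216 [196, 180, 162, 146, 142, 143, 143, 143, 143, 141, 140, 140, 141, 141, 142, 142, 141, 141, 141, 143, 142, 143, 143, 142, 142]
scene 219 [220, 219, 208, 190, 176, 168, 158, 149, 144, 141, 143, 145, 145, 142, 141, 138, 138, 138, 138, 140, 141, 143, 144, 144, 145]
scene 222 [180, 173, 157, 156, 187, 218, 224, 200, 160, 146, 157, 163, 164, 160, 152, 144, 142, 143, 141, 140, 139, 139, 141, 141, 143]
scene 225 [129, 142, 167, 201, 225, 229, 218, 175, 120, 109, 127, 141, 146, 141, 133, 133, 137, 141, 141, 141, 142, 141, 141, 143, 143]
scene 228 [200, 201, 206, 218, 227, 226, 205, 152, 102, 88, 99, 108, 112, 112, 137, 187, 219, 215, 197, 178, 161, 148, 143, 140, 141]
scene 231 [220, 223, 223, 225, 227, 223, 189, 131, 92, 92, 104, 109, 112, 117, 147, 194, 225, 229, 230, 232, 232, 228, 213, 181, 154]
scene 234 [226, 227, 227, 227, 228, 223, 186, 124, 90, 94, 105, 110, 112, 122, 155, 196, 220, 227, 227, 226, 228, 229, 230, 229, 227]
scene 237 [227, 229, 228, 227, 227, 217
[... 474 characters left out ...]
 188, 188, 188, 189, 189]
side 221 [185, 184, 186, 188, 188, 187, 181, 158, 129, 128, 138, 142, 142, 134, 122, 130, 169, 185, 187, 188, 189, 189, 188, 187, 189]
side 224 [187, 187, 188, 190, 191, 190, 186, 166, 130, 113, 115, 118, 119, 117, 112, 129, 171, 186, 189, 189, 190, 190, 190, 190, 191]
side 227 [187, 188, 187, 186, 186, 186, 186, 176, 139, 114, 114, 118, 119, 117, 112, 120, 156, 181, 189, 193, 195, 199, 201, 203, 203]
side 230 [189, 190, 191, 191, 188, 186, 186, 178, 140, 113, 114, 117, 119, 117, 113, 126, 169, 195, 202, 203, 204, 204, 204, 204, 204]
side 233 [188, 188, 188, 188, 187, 188, 188, 179, 146, 117, 113, 116, 118, 116, 112, 126, 169, 195, 202, 203, 203, 204, 205, 204, 204]
```

```bash
python3 - <<'E'
from m import *
from scipy.optimize import fsolve
g={n:cv2.cvtColor(cv2.imread(f"pics/{n}3.png"),cv2.COLOR_BGR2GRAY) for n in "abw"}
res={}
for n,(u,v) in {"a":(351,196),"b":(304,193),"w":(321,257)}.items():
    r=7 if n!="w" else 30
    s=g[n][v-r:v+r+1,u-r:u+r+1].astype(np.float32);big=cv2.resize(s,None,fx=8,fy=8,interpolation=cv2.INTER_CUBIC)
    lo,hi=np.percentile(s[r-2:r+3,r-2:r+3],20),np.percentile(s,75);t=(lo+hi)/2
    c,l,st,ce=cv2.connectedComponentsWithStats((big<t).astype(np.uint8))
    k=l[big.shape[0]//2,big.shape[1]//2];ys,xs=np.where(l==k)
    res[n]=((xs.min()+xs.max()+1)/16-.5+u-r,(ys.min()+ys.max()+1)/16-.5+v-r);print(n,lo,hi,k,res[n],(st[k]/8).round(1))
z=.3316
sol=lambda ua,ub,z:fsolve(lambda p:[proj("scene",[*p,z])[0]-ua,proj("side",[*p,z])[0]-ub],[.505,.037])
print("bore by u",sol(res["a"][0],res["b"][0],z))
p=[.5045,.037]
for _ in range(3):
    va,vb=proj("scene",[*p,.235])[1],proj("side",[*p,.235])[1]
    p=sol(347.6-(va-231)*.04,304.8,.235)
print("post",p,va,vb)
print("wrist bore",onz("wrist",*res["w"],z))
E
```

```text
a 138.4 225.0 2 (np.float64(351.5625), np.float64(196.5625)) [  3.5   5.4   9.1   5.4 303. ]
b 156.0 203.0 2 (np.float64(303.6875), np.float64(193.6875)) [  2.4   5.2   9.6   5.9 365.5]
w 157.6 202.0 1 (np.float64(323.8125), np.float64(252.375)) [    8.      1.5    50.6    48.8 15526.6]
bore by u [0.5049 0.0386]
post [0.5047 0.0356] 227.05619733359342 221.9525704792157
wrist bore [0.506  0.0388 0.3316]
```

Request:
arm_command:
  rows:
    - [-0.0002, 0.0014, -0.0014, 0, 0, 0, 0]
    - [0, 0.007, 0.007, 0, 0, 0, 0]
    - [0, 0.007, 0.007, 0, 0, 0, 0]
    - [0, 0.007, 0.007, 0, 0, 0, 0]
    - [0, 0.006, 0.006, 0, 0, 0, 0]
    - [0, 0, 0, 0, 0, 0, 0]
    - [0, 0, 0, 0, 0, 0, 0]

```text
clock: 7.9
tcp_pos: [0.5054, 0.0386, 0.2724]
tcp_rot: [[0.992, 0.09, -0.086], [0.125, -0.701, 0.702], [0.003, -0.708, -0.707]]
force: [-1.0, 0.2, -4.2]
opening: 0.0461
```

Request:
arm_command:
  rows:
    - [0, 0.0014, 0.0014, 0, 0, 0, 0]
    - [0, 0.0014, 0.0014, 0, 0, 0, 0]
    - [0, 0, 0, 0, 0, 0, 0]

```text
clock: 8.2
tcp_pos: [0.5055, 0.0385, 0.2684]
tcp_rot: [[0.992, 0.091, -0.086], [0.125, -0.701, 0.702], [0.004, -0.707, -0.707]]
force: [-0.8, -0.6, -5.4]
opening: 0.046
```

Request:
arm_command:
  rows:
    - [0, 0.0014, 0.0014, 0, 0, 0, 0]
    - [0, 0, 0, 0, 0, 0, 0]

```text
clock: 8.4
tcp_pos: [0.5055, 0.0385, 0.2663]
tcp_rot: [[0.992, 0.091, -0.086], [0.125, -0.701, 0.702], [0.004, -0.707, -0.707]]
force: [-0.3, -0.1, -5.5]
opening: 0.0458
```

Request:
arm_command:
  rows:
    - [0, 0.0014, 0.0014, 0, 0, 0, 0]
    - [0, 0, 0, 0, 0, 0, 0]

```text
clock: 8.6
tcp_pos: [0.5055, 0.0385, 0.2643]
tcp_rot: [[0.992, 0.091, -0.086], [0.125, -0.701, 0.702], [0.003, -0.707, -0.707]]
force: [-1.0, -0.5, -4.9]
opening: 0.0463
```

Request:
arm_command:
  rows:
    - [0, 0.0014, 0.0014, 0, 0, 0, 0]
    - [0, 0, 0, 0, 0, 0, 0]

```text
clock: 8.8
tcp_pos: [0.5055, 0.0386, 0.2623]
tcp_rot: [[0.992, 0.091, -0.086], [0.125, -0.701, 0.702], [0.004, -0.708, -0.707]]
force: [-0.2, 0.1, -4.8]
opening: 0.0461
```

Request:
arm_command:
  rows:
    - [0, 0.0014, 0.0014, 0, 0, 0, 0]
    - [0, 0, 0, 0, 0, 0, 0]

```text
clock: 9.0
tcp_pos: [0.5056, 0.0387, 0.2604]
tcp_rot: [[0.992, 0.091, -0.086], [0.125, -0.701, 0.703], [0.004, -0.708, -0.706]]
force: [1.7, 3.4, -5.0]
opening: 0.0466
```

Request:
arm_command:
  rows:
    - [0.0002, -0.0004, 0.0004, 0, 0, 0, 0]
    - [0, 0.001, 0.001, 0, 0, 0, 0]
    - [0, 0, 0, 0, 0, 0, 0]

```text
clock: 9.3
tcp_pos: [0.5056, 0.0391, 0.2589]
tcp_rot: [[0.992, 0.091, -0.086], [0.125, -0.701, 0.702], [0.003, -0.707, -0.707]]
force: [0.3, 1.1, -4.9]
opening: 0.046
```

Request:
arm_command:
  rows:
    - [0, 0.001, 0.001, 0, 0, 0, 0]
    - [0, 0, 0, 0, 0, 0, 0]

```text
clock: 9.5
tcp_pos: [0.5056, 0.0391, 0.2575]
tcp_rot: [[0.992, 0.091, -0.086], [0.125, -0.701, 0.702], [0.003, -0.707, -0.707]]
force: [0.5, -1.2, -5.1]
opening: 0.046
```

Request:
arm_command:
  rows:
    - [0, 0.0014, 0.0014, 0, 0, 0, 0]
    - [0, 0.0014, 0.0014, 0, 0, 0, 0]
    - [0, 0, 0, 0, 0, 0, 0]

```text
clock: 9.8
tcp_pos: [0.5056, 0.0391, 0.2534]
tcp_rot: [[0.992, 0.091, -0.086], [0.125, -0.701, 0.702], [0.003, -0.707, -0.707]]
force: [-0.4, 0.5, -6.1]
opening: 0.0463
```

Request:
arm_command:
  rows:
    - [0, 0.0014, 0.0014, 0, 0, 0, 0]
    - [0, 0.0014, 0.0014, 0, 0, 0, 0]
    - [0, 0, 0, 0, 0, 0, 0]

```text
clock: 10.1
tcp_pos: [0.5057, 0.0391, 0.2495]
tcp_rot: [[0.992, 0.091, -0.086], [0.125, -0.701, 0.702], [0.003, -0.707, -0.707]]
force: [0.4, 0.5, -5.7]
opening: 0.046
```

Request:
arm_command:
  rows:
    - [0, 0.0014, 0.0014, 0, 0, 0, 0]
    - [0, 0.0014, 0.0014, 0, 0, 0, 0]
    - [0, 0, 0, 0, 0, 0, 0]

```text
clock: 10.4
tcp_pos: [0.5057, 0.0391, 0.2456]
tcp_rot: [[0.992, 0.091, -0.086], [0.125, -0.701, 0.702], [0.003, -0.708, -0.707]]
force: [-0.6, 0.3, -5.3]
opening: 0.0461
```

Request:
arm_command:
  rows:
    - [0, 0.0014, 0.0014, 0, 0, 0, 0]
    - [0, 0.0014, 0.0014, 0, 0, 0, 0]
    - [0, 0.0014, 0.0014, 0, 0, 0, 0]
    - [0, 0, 0, 0, 0, 0, 0]

```text
clock: 10.8
tcp_pos: [0.5057, 0.0391, 0.2396]
tcp_rot: [[0.992, 0.091, -0.086], [0.125, -0.701, 0.702], [0.003, -0.708, -0.707]]
force: [-0.9, 0.2, -5.1]
opening: 0.0464
```

Request:
arm_command:
  rows:
    - [0, 0.0014, 0.0014, 0, 0, 0, 0]
    - [0, 0.0014, 0.0014, 0, 0, 0, 0]
    - [0, 0.0014, 0.0014, 0, 0, 0, 0]
    - [0, 0, 0, 0, 0, 0, 0]

```text
clock: 11.2
tcp_pos: [0.5057, 0.0391, 0.2337]
tcp_rot: [[0.992, 0.091, -0.086], [0.125, -0.701, 0.702], [0.003, -0.707, -0.707]]
force: [0.1, -0.2, -5.4]
opening: 0.0464
```

Request:
arm_command:
  rows:
    - [0, 0.0014, 0.0014, 0, 0, 0, 0]
    - [0, 0.0014, 0.0014, 0, 0, 0, 0]
    - [0, 0.0014, 0.0014, 0, 0, 0, 0]
    - [0, 0, 0, 0, 0, 0, 0]

```text
clock: 11.6
tcp_pos: [0.5057, 0.0391, 0.2277]
tcp_rot: [[0.992, 0.091, -0.086], [0.125, -0.701, 0.702], [0.003, -0.707, -0.707]]
force: [-1.7, 0.8, -4.5]
opening: 0.0461
```

Request:
arm_command:
  rows:
    - [0, 0.0014, 0.0014, 0, 0, 0, 0]
    - [0, 0.0014, 0.0014, 0, 0, 0, 0]
    - [0, 0.0014, 0.0014, 0, 0, 0, 0]
    - [0, 0, 0, 0, 0, 0, 0]

```text
clock: 12.0
tcp_pos: [0.5057, 0.0392, 0.2218]
tcp_rot: [[0.992, 0.091, -0.086], [0.125, -0.701, 0.702], [0.003, -0.707, -0.707]]
force: [-0.5, 0.8, -5.6]
opening: 0.0465
```

Request:
arm_command:
  rows:
    - [0, 0.0014, 0.0014, 0, 0, 0, 0]
    - [0, 0.0014, 0.0014, 0, 0, 0, 0]
    - [0, 0.0014, 0.0014, 0, 0, 0, 0]
    - [0, 0.0014, 0.0014, 0, 0, 0, 0]
    - [0, 0.0014, 0.0014, 0, 0, 0, 0]
    - [0, 0.0014, 0.0014, 0, 0, 0, 0]

```text
clock: 12.6
tcp_pos: [0.5059, 0.0392, 0.21]
tcp_rot: [[0.992, 0.091, -0.086], [0.125, -0.701, 0.702], [0.004, -0.707, -0.707]]
force: [1.2, 0.8, -4.7]
opening: 0.0461
```

Request:
arm_command:
  rows:
    - [0, 0.0014, 0.0014, 0, 0, 0, 0]
    - [0, 0.0014, 0.0014, 0, 0, 0, 0]
    - [0, 0.0014, 0.0014, 0, 0, 0, 0]
    - [0, 0.0014, 0.0014, 0, 0, 0, 0]
    - [0, 0.0014, 0.0014, 0, 0, 0, 0]
    - [0, 0.0014, 0.0014, 0, 0, 0, 0]

```text
clock: 13.2
tcp_pos: [0.5059, 0.0392, 0.1981]
tcp_rot: [[0.992, 0.091, -0.086], [0.125, -0.701, 0.702], [0.004, -0.707, -0.707]]
force: [-0.2, 0.8, -5.1]
opening: 0.0465
```

Request:
arm_command:
  rows:
    - [0, 0.0014, 0.0014, 0, 0, 0, 0]
    - [0, 0.0014, 0.0014, 0, 0, 0, 0]
    - [0, 0.0014, 0.0014, 0, 0, 0, 0]
    - [0, 0.0014, 0.0014, 0, 0, 0, 0]
    - [0, 0.0014, 0.0014, 0, 0, 0, 0]
    - [0, 0.0014, 0.0014, 0, 0, 0, 0]

```text
clock: 13.8
tcp_pos: [0.5059, 0.0392, 0.1863]
tcp_rot: [[0.992, 0.091, -0.086], [0.125, -0.701, 0.702], [0.004, -0.707, -0.707]]
force: [0.9, 0.1, -4.4]
opening: 0.0462
```

```bash
python3 - <<'E'
from m import *
s=get_state();print(s["joint_positions"],s["ft_torque"],(cur()@np.load("X.npy"))[:3,3])
w=optics.get_image("wrist");a=optics.get_image("side");cv2.imwrite("pics/w4.png",w)
f=cv2.resize(a[130:290,250:370],None,fx=2.5,fy=2.5)
cv2.imwrite("pics/c4.png",np.hstack([w[:,120:520],f]))
E
```

```text
[-0.4422  0.4962 -0.0834  1.4823  0.641   0.836 ] [-1.5945 -0.134  -0.021 ] [0.5054 0.0353 0.1728]
```

View pics/c4.png

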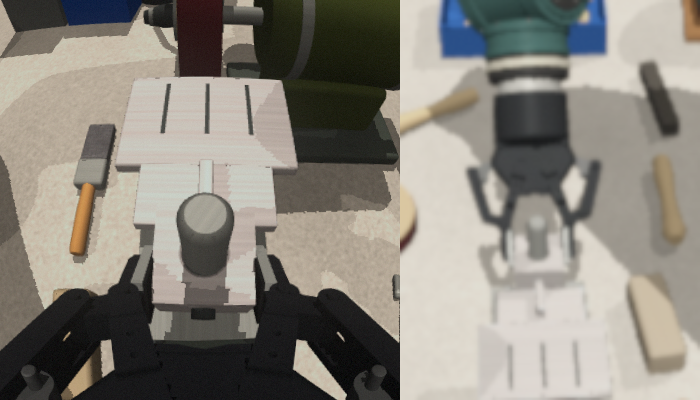

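The post shows through the bore at wrist-view (325,215), and the table points at the wheel. The gripper body is clear of the post, so I'll continue down.

Request:
arm_command:
  rows:
    - [0, 0.0014, 0.0014, 0, 0, 0, 0]
    - [0, 0.0014, 0.0014, 0, 0, 0, 0]
    - [0, 0.0014, 0.0014, 0, 0, 0, 0]
    - [0, 0.0014, 0.0014, 0, 0, 0, 0]
    - [0, 0.0014, 0.0014, 0, 0, 0, 0]
    - [0, 0.0014, 0.0014, 0, 0, 0, 0]

```text
clock: 14.5
tcp_pos: [0.506, 0.0392, 0.1744]
tcp_rot: [[0.992, 0.091, -0.086], [0.125, -0.701, 0.702], [0.004, -0.707, -0.707]]
force: [0.0, 1.1, -4.8]
opening: 0.046
```

Request:
arm_command:
  rows:
    - [0, 0.0014, 0.0014, 0, 0, 0, 0]
    - [0, 0.0014, 0.0014, 0, 0, 0, 0]
    - [0, 0.0014, 0.0014, 0, 0, 0, 0]
    - [0, 0, 0, 0, 0, 0, 0]

```text
clock: 14.9
tcp_pos: [0.5059, 0.0392, 0.1684]
tcp_rot: [[0.992, 0.091, -0.086], [0.125, -0.701, 0.702], [0.003, -0.708, -0.707]]
force: [-0.3, 0.2, -5.2]
opening: 0.0463
```

Request:
arm_command:
  rows:
    - [0, 0.0014, 0.0014, 0, 0, 0, 0]
    - [0, 0.0014, 0.0014, 0, 0, 0, 0]
    - [0, 0.0014, 0.0014, 0, 0, 0, 0]
    - [0, 0, 0, 0, 0, 0, 0]

```text
clock: 15.3
tcp_pos: [0.5059, 0.0392, 0.1624]
tcp_rot: [[0.992, 0.091, -0.086], [0.125, -0.701, 0.702], [0.003, -0.707, -0.707]]
force: [-0.6, 0.4, -5.3]
opening: 0.046
```

Request:
arm_command:
  rows:
    - [0, 0.0014, 0.0014, 0, 0, 0, 0]
    - [0, 0.0014, 0.0014, 0, 0, 0, 0]
    - [0, 0.0014, 0.0014, 0, 0, 0, 0]
    - [0, 0, 0, 0, 0, 0, 0]

```text
clock: 15.7
tcp_pos: [0.506, 0.0392, 0.1565]
tcp_rot: [[0.992, 0.091, -0.086], [0.125, -0.701, 0.702], [0.003, -0.707, -0.707]]
force: [0.6, 0.1, -4.9]
opening: 0.0464
```

Request:
arm_command:
  rows:
    - [0, 0.0014, 0.0014, 0, 0, 0, 0]
    - [0, 0.0014, 0.0014, 0, 0, 0, 0]
    - [0, 0.0014, 0.0014, 0, 0, 0, 0]
    - [0, 0, 0, 0, 0, 0, 0]

```text
clock: 16.1
tcp_pos: [0.506, 0.0392, 0.1505]
tcp_rot: [[0.992, 0.091, -0.086], [0.125, -0.701, 0.702], [0.003, -0.708, -0.707]]
force: [0.3, -0.5, -5.3]
opening: 0.0461
```

Request:
arm_command:
  rows:
    - [0, 0.0014, 0.0014, 0, 0, 0, 0]
    - [0, 0.0014, 0.0014, 0, 0, 0, 0]
    - [0, 0.0014, 0.0014, 0, 0, 0, 0]
    - [0, 0.0014, 0.0014, 0, 0, 0, 0]
    - [0, 0, 0, 0, 0, 0, 0]

```text
clock: 16.6
tcp_pos: [0.506, 0.0392, 0.1426]
tcp_rot: [[0.992, 0.091, -0.086], [0.125, -0.701, 0.702], [0.003, -0.708, -0.707]]
force: [-0.1, -0.1, -4.7]
opening: 0.0459
```

Request:
arm_command:
  rows:
    - [0, 0.0014, 0.0014, 0, 0, 0, 0]
    - [0, 0.0014, 0.0014, 0, 0, 0, 0]
    - [0, 0.0014, 0.0014, 0, 0, 0, 0]
    - [0, 0, 0, 0, 0, 0, 0]

```text
clock: 17.0
tcp_pos: [0.506, 0.0392, 0.1367]
tcp_rot: [[0.992, 0.091, -0.086], [0.125, -0.701, 0.702], [0.003, -0.707, -0.707]]
force: [0.0, 0.2, -5.5]
opening: 0.046
```

Request:
arm_command:
  rows:
    - [0, 0.0014, 0.0014, 0, 0, 0, 0]
    - [0, 0.0007, 0.0007, 0, 0, 0, 0]
    - [0, 0, 0, 0, 0, 0, 0]

```text
clock: 17.3
tcp_pos: [0.5061, 0.0392, 0.1338]
tcp_rot: [[0.992, 0.091, -0.086], [0.125, -0.701, 0.702], [0.004, -0.707, -0.707]]
force: [0.6, -0.7, -5.4]
opening: 0.0462
```

Request:
arm_command:
  rows:
    - [0, 0.0007, 0.0007, 0, 0, 0, 0]
    - [0, 0.0007, 0.0007, 0, 0, 0, 0]
    - [0, 0, 0, 0, 0, 0, 0]

```text
clock: 17.6
tcp_pos: [0.5061, 0.0393, 0.1318]
tcp_rot: [[0.992, 0.091, -0.086], [0.125, -0.701, 0.702], [0.004, -0.707, -0.707]]
force: [1.1, -0.3, -5.1]
opening: 0.0462
```

Request:
arm_command:
  rows:
    - [0, 0.0007, 0.0007, 0, 0, 0, 0]
    - [0, 0.0007, 0.0007, 0, 0, 0, 0]
    - [0, 0, 0, 0, 0, 0, 0]

```text
clock: 17.9
tcp_pos: [0.5062, 0.0392, 0.1301]
tcp_rot: [[0.992, 0.091, -0.085], [0.124, -0.701, 0.702], [0.004, -0.708, -0.707]]
force: [0.6, -1.8, -1.9]
opening: 0.0463
```

Request:
arm_command:
  rows:
    - [0, 0.0005, 0.0005, 0, 0, 0, 0]
    - [0, 0, 0, 0, 0, 0, 0]

```text
clock: 18.1
tcp_pos: [0.5062, 0.0392, 0.1298]
tcp_rot: [[0.992, 0.091, -0.085], [0.124, -0.701, 0.703], [0.004, -0.708, -0.707]]
force: [-1.3, -4.0, 6.2]
opening: 0.0462
```

Request:
arm_command:
  rows:
    - [0, 0.0005, 0.0005, 0, 0, 0, 0]
    - [0, 0, 0, 0, 0, 0, 0]

```text
clock: 18.3
tcp_pos: [0.5062, 0.0392, 0.1298]
tcp_rot: [[0.992, 0.09, -0.085], [0.124, -0.701, 0.703], [0.004, -0.708, -0.706]]
force: [-3.5, -6.6, 15.4]
opening: 0.0461
```

Request:
arm_command:
  rows:
    - [0, 0.0005, 0.0005, 0, 0, 0, 0]
    - [0, 0, 0, 0, 0, 0, 0]

```text
clock: 18.5
tcp_pos: [0.5062, 0.0392, 0.1297]
tcp_rot: [[0.992, 0.09, -0.084], [0.123, -0.7, 0.703], [0.005, -0.708, -0.706]]
force: [-5.0, -10.4, 27.6]
opening: 0.0463
```

Request:
arm_command:
  rows:
    - [0, -0.0008, -0.0008, 0, 0, 0, 0]
    - [0, 0, 0, 0, 0, 0, 0]
  squeeze: 20

```text
clock: 18.7
tcp_pos: [0.5062, 0.0392, 0.1298]
tcp_rot: [[0.992, 0.091, -0.085], [0.124, -0.701, 0.703], [0.004, -0.708, -0.707]]
force: [-2.0, -4.8, 12.5]
opening: 0.0459
```

Request:
arm_command:
  rows:
    - [0, 0, 0, 0, 0, 0, 0.6]
    - [0, 0, 0, 0, 0, 0, 0.7]
    - [0, 0, 0, 0, 0, 0, 0.85]
    - [0, 0, 0, 0, 0, 0, 1]
    - [0, 0, 0, 0, 0, 0, 1]
    - [0, 0, 0, 0, 0, 0, 1]

```text
clock: 19.3
tcp_pos: [0.5061, 0.0393, 0.129]
tcp_rot: [[0.992, 0.091, -0.086], [0.125, -0.701, 0.702], [0.004, -0.707, -0.707]]
force: [0.7, 0.1, -0.4]
opening: 0.0857
```

Request:
arm_command:
  rows:
    - [0, 0, -0.01, 0, 0, 0, 1]
    - [0, 0, -0.02, 0, 0, 0, 1]
    - [0, 0, -0.03, 0, 0, 0, 1]
    - [0, 0, -0.03, 0, 0, 0, 1]
    - [0, 0, -0.02, 0, 0, 0, 1]
    - [0, 0, 0, 0, 0, 0, 1]
    - [0, 0, 0, 0, 0, 0, 1]

```text
clock: 20.0
tcp_pos: [0.5156, -0.0382, 0.2065]
tcp_rot: [[0.992, 0.09, -0.085], [0.124, -0.701, 0.702], [0.004, -0.707, -0.707]]
force: [-0.4, -0.6, -1.0]
opening: 0.0851
```

```bash
python3 - <<'E'
from m import *
s=get_state();print(s["clock"],s["force"],s["tcp_pos"])
w=optics.get_image("wrist");a=optics.get_image("side");b=optics.get_image("scene")
for n,i in(("w5",w),("b5",a),("a5",b)):cv2.imwrite(f"pics/{n}.png",i)
f=lambda i,u,v:cv2.resize(i[v:v+100,u:u+110],None,fx=3,fy=2.8) if 0 else cv2.resize(i[v:v+100,u:u+110],None,fx=3,fy=3)
cv2.imwrite("pics/c5.png",np.hstack([cv2.resize(w[:,130:530],(450,450))[:600],np.vstack([f(b,310,210)[:225],f(a,255,215)[:225]])]))
E
```

```text
20.0 [-0.4056 -0.6345 -0.9684] [ 0.5156 -0.0382  0.2065]
```

View pics/c5.png

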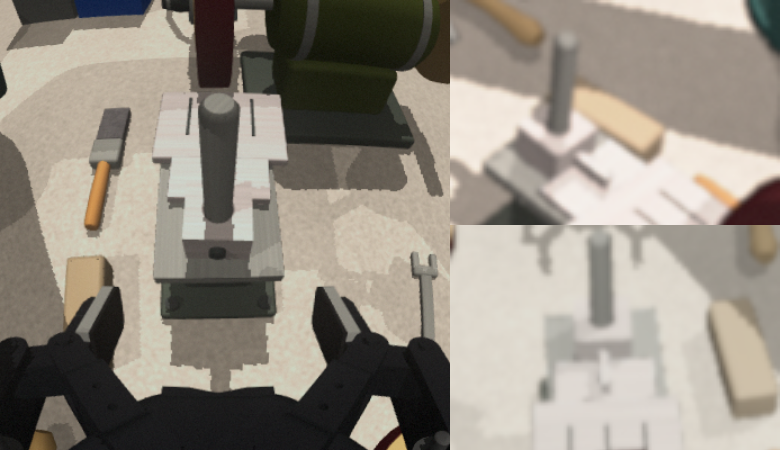

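The rest looks home: the table points at the wheel, the post stands through the block, and the gripper is clear. I'll check levelness against predicted corner pixels for a seated rest and for one cocked 2.5°.

```bash
python3 - <<'E'
from m import *
def pose(dip,z=.115,h=97.2):return T(Ro.from_euler('z',h,degrees=True).as_matrix()@Ro.from_euler('y',dip,degrees=True).as_matrix(),[.5047,.0362,z])
pts=[(.15,.06,.01),(.15,-.06,.01),(.064,.06,.01),(.064,-.06,.01),(-.024,.024,.036),(-.024,-.024,.036)]
obs=[(163,94),(278,96),(153,158),(287,159),(183,239),(252,240)]
for p,o in zip(pts,obs):
    q=[proj("wrist",(M@[*p,1])[:3]) for M in(pose(0),pose(2.5),pose(0,.121))]
    print(p,"obs",(130+o[0]/1.125,o[1]/1.125),"flat",q[0],"cocked",q[1],"6mm up",q[2])
# front-edge rows by gradient near expected
for n,u in(("scene",None),):pass
E
```

```text
(0.15, 0.06, 0.01) obs (274.8888888888889, 83.55555555555556) flat [269.2483  83.4653] cocked [269.9995  87.3855] 6mm up [268.5737  79.633 ]
(0.15, -0.06, 0.01) obs (377.1111111111111, 85.33333333333333) flat [374.4688  83.4271] cocked [373.7365  87.3501] 6mm up [375.1268  79.592 ]
(0.064, 0.06, 0.01) obs (266.0, 140.44444444444446) flat [260.2043 142.9788] cocked [260.7173 144.3625] 6mm up [259.174  139.2762]
(0.064, -0.06, 0.01) obs (385.1111111111111, 141.33333333333334) flat [383.188  142.9535] cocked [382.6897 144.3386] 6mm up [384.1895 139.2475]
(-0.024, 0.024, 0.036) obs (292.66666666666663, 212.44444444444446) flat [289.531  215.7762] cocked [289.4942 213.3027] 6mm up [288.7414 212.5575]
(-0.024, -0.024, 0.036) obs (354.0, 213.33333333333334) flat [353.2072 215.7879] cocked [353.2411 213.3134] 6mm up [353.9353 212.5683]
```

The corners leave it ambiguous: the pattern could mean up to 1–2° of dip with the table just touching the seat's front edge. I'll do what the task recommends: straddle the post with the fingers and press lightly on the block's top, then re-measure.

```bash
python3 - <<'E'
from m import *
C=cur();a=np.radians(97.2);d=np.array([np.cos(a),np.sin(a),0]);o=np.array([.5047,.0362,0])
R=toolR(97.2,45,-1)
hov=o-.001*d+[0,0,.115+.044+.016]
plan(C,T(R,hov),5);print(hov)
E
```

```text
row mm/deg [-0.2508 -5.9177 14.7898] [-0.0129 -0.0235  0.0231] N 5
mid [ 0.51   -0.001   0.1907] end [0.5048 0.0352 0.175 ]
[0.5048 0.0352 0.175 ]
```

Request:
arm_command:
  rows:
    - [-0.0003, -0.0059, 0.0148, 0, 0, 0, 1]
    - [-0.0003, -0.0059, 0.0148, 0, 0, 0, 1]
    - [-0.0003, -0.0059, 0.0148, 0, 0, 0, 1]
    - [-0.0003, -0.0059, 0.0148, 0, 0, 0, 1]
    - [-0.0003, -0.0059, 0.0148, 0, 0, 0, 1]
    - [0, 0, 0, 0, 0, 0, 0.6]
    - [0, 0, 0, 0, 0, 0, 0.36]
    - [0, 0, 0, 0, 0, 0, 0.36]

```text
clock: 20.95
tcp_pos: [0.5052, 0.0341, 0.1754]
tcp_rot: [[0.992, 0.091, -0.086], [0.125, -0.701, 0.702], [0.004, -0.707, -0.707]]
force: [-0.7, -0.5, -0.7]
opening: 0.0442
```

Request:
arm_command:
  rows:
    - [0, 0, 0, 0, 0, 0, 0.36]
    - [0, 0.0028, 0.0028, 0, 0, 0, 0.36]
    - [0, 0.0028, 0.0028, 0, 0, 0, 0.36]
    - [0, 0, 0, 0, 0, 0, 0.36]

```text
clock: 21.35
tcp_pos: [0.5049, 0.0344, 0.1668]
tcp_rot: [[0.992, 0.09, -0.086], [0.124, -0.701, 0.702], [0.003, -0.708, -0.707]]
force: [0.8, -0.5, -0.4]
opening: 0.0307
```

Request:
arm_command:
  rows:
    - [0, 0.0014, 0.0014, 0, 0, 0, 0.36]
    - [0, 0.0014, 0.0014, 0, 0, 0, 0.36]
    - [0, 0, 0, 0, 0, 0, 0.36]

```text
clock: 21.65
tcp_pos: [0.505, 0.0344, 0.1632]
tcp_rot: [[0.992, 0.091, -0.086], [0.125, -0.701, 0.702], [0.003, -0.708, -0.707]]
force: [-0.0, 1.0, -0.3]
opening: 0.0309
```

Request:
arm_command:
  rows:
    - [0, 0.001, 0.001, 0, 0, 0, 0.36]
    - [0, 0, 0, 0, 0, 0, 0.36]

```text
clock: 21.85
tcp_pos: [0.5051, 0.0345, 0.1619]
tcp_rot: [[0.992, 0.091, -0.086], [0.125, -0.701, 0.702], [0.004, -0.707, -0.707]]
force: [-0.6, -0.7, 0.8]
opening: 0.0309
```

Request:
arm_command:
  rows:
    - [0, 0.0007, 0.0007, 0, 0, 0, 0.36]
    - [0, 0, 0, 0, 0, 0, 0.36]

```text
clock: 22.05
tcp_pos: [0.5051, 0.0345, 0.161]
tcp_rot: [[0.992, 0.091, -0.086], [0.125, -0.701, 0.702], [0.004, -0.707, -0.707]]
force: [-0.4, 0.6, -0.6]
opening: 0.0307
```

Request:
arm_command:
  rows:
    - [0, 0.0007, 0.0007, 0, 0, 0, 0.36]
    - [0, 0, 0, 0, 0, 0, 0.36]

```text
clock: 22.25
tcp_pos: [0.5051, 0.0345, 0.1599]
tcp_rot: [[0.992, 0.091, -0.086], [0.125, -0.701, 0.702], [0.004, -0.707, -0.707]]
force: [0.2, 0.5, 0.6]
opening: 0.0308
```

Request:
arm_command:
  rows:
    - [0, 0.0005, 0.0005, 0, 0, 0, 0.36]
    - [0, 0, 0, 0, 0, 0, 0.36]

```text
clock: 22.45
tcp_pos: [0.5051, 0.0345, 0.1592]
tcp_rot: [[0.992, 0.091, -0.086], [0.125, -0.701, 0.702], [0.004, -0.707, -0.707]]
force: [1.0, -0.4, 0.1]
opening: 0.0303
```

Request:
arm_command:
  rows:
    - [0, 0.0007, 0.0007, 0, 0, 0, 0.36]
    - [0, 0, 0, 0, 0, 0, 0.36]

```text
clock: 22.65
tcp_pos: [0.5051, 0.0345, 0.1583]
tcp_rot: [[0.992, 0.091, -0.086], [0.125, -0.701, 0.702], [0.004, -0.707, -0.707]]
force: [-0.8, 0.4, -0.2]
opening: 0.031
```

Request:
arm_command:
  rows:
    - [0, 0.0007, 0.0007, 0, 0, 0, 0.36]
    - [0, 0, 0, 0, 0, 0, 0.36]

```text
clock: 22.85
tcp_pos: [0.5051, 0.0344, 0.1572]
tcp_rot: [[0.992, 0.091, -0.086], [0.125, -0.701, 0.702], [0.004, -0.707, -0.707]]
force: [0.4, 0.2, -0.3]
opening: 0.031
```

Request:
arm_command:
  rows:
    - [0, 0.0007, 0.0007, 0, 0, 0, 0.36]
    - [0, 0, 0, 0, 0, 0, 0.36]

```text
clock: 23.05
tcp_pos: [0.5051, 0.0345, 0.1564]
tcp_rot: [[0.992, 0.091, -0.086], [0.125, -0.701, 0.702], [0.004, -0.708, -0.707]]
force: [-0.3, -0.6, 1.5]
opening: 0.0306
```

Request:
arm_command:
  rows:
    - [0, 0.0007, 0.0007, 0, 0, 0, 0.36]
    - [0, 0, 0, 0, 0, 0, 0.36]

```text
clock: 23.25
tcp_pos: [0.5052, 0.0345, 0.1562]
tcp_rot: [[0.992, 0.091, -0.085], [0.124, -0.701, 0.703], [0.004, -0.708, -0.706]]
force: [-1.9, -4.1, 12.7]
opening: 0.0306
```

Request:
arm_command:
  rows:
    - [0, 0.0003, 0.0003, 0, 0, 0, 0.36]
    - [0, 0, 0, 0, 0, 0, 0.36]

```text
clock: 23.45
tcp_pos: [0.5052, 0.0345, 0.1561]
tcp_rot: [[0.992, 0.091, -0.084], [0.124, -0.7, 0.703], [0.005, -0.708, -0.706]]
force: [-3.2, -4.8, 18.8]
opening: 0.0307
```

Request:
arm_command:
  rows:
    - [0, 0.0002, 0.0002, 0, 0, 0, 0.36]
    - [0, 0, 0, 0, 0, 0, 0.36]

```text
clock: 23.65
tcp_pos: [0.5053, 0.0345, 0.1561]
tcp_rot: [[0.992, 0.091, -0.084], [0.124, -0.7, 0.703], [0.005, -0.708, -0.706]]
force: [-3.7, -5.9, 22.1]
opening: 0.0308
```

It holds firm at 22 N without moving, so it's either home or stuck. I'll retract to get a level measurement.

Request:
arm_command:
  rows:
    - [0, -0.004, -0.004, 0, 0, 0, 0.36]
    - [0, -0.006, -0.006, 0, 0, 0, 0.6]
    - [0, 0, 0, 0, 0, 0, 1]
    - [0, 0, 0, 0, 0, 0, 1]
    - [0, 0, -0.03, 0, 0, 0, 1]
    - [0, 0, -0.03, 0, 0, 0, 1]
    - [0, 0, -0.03, 0, 0, 0, 1]
    - [0, 0, -0.03, 0, 0, 0, 1]

```text
clock: 24.45
tcp_pos: [0.5153, -0.0505, 0.2542]
tcp_rot: [[0.992, 0.091, -0.086], [0.125, -0.701, 0.702], [0.003, -0.708, -0.707]]
force: [0.2, -0.3, 0.5]
opening: 0.0853
```

Request:
arm_command:
  rows:
    - [0, 0, -0.03, 0, 0, 0, 1]
    - [0, 0, -0.03, 0, 0, 0, 1]
    - [0, 0, -0.03, 0, 0, 0, 1]
    - [0, 0, 0, 0, 0, 0, 1]
    - [0, 0, 0, 0, 0, 0, 1]

```text
clock: 24.95
tcp_pos: [0.5233, -0.1133, 0.3165]
tcp_rot: [[0.992, 0.09, -0.085], [0.124, -0.701, 0.702], [0.004, -0.707, -0.707]]
force: [0.5, -0.2, 0.0]
opening: 0.0853
```

```bash
python3 - <<'E'
from m import *
s=get_state();print(s["clock"],s["force"],s["tcp_pos"])
w=optics.get_image("wrist");a=optics.get_image("side");b=optics.get_image("scene")
for n,i in(("w6",w),("b6",a),("a6",b)):cv2.imwrite(f"pics/{n}.png",i)
o=proj("wrist",[.5,.09,.13]);print(o)
u,v=int(o[0])-75,int(o[1])-70
r=lambda i,u,v,w,h,f:cv2.resize(i[v:v+h,u:u+w],None,fx=f,fy=f,interpolation=cv2.INTER_CUBIC)
A=r(w,u,max(v,0),150,150,4);S=r(a,270,225,66,100,3);B=r(b,320,235,66,100,3)
print(u,max(v,0),A.shape)
cv2.imwrite("pics/c6.png",np.hstack([A,np.vstack([S,B])]))
E
```

```text
24.95 [ 0.4598 -0.2299  0.0137] [ 0.5233 -0.1133  0.3165]
[324.8011 150.3019]
249 80 (600, 600, 3)
```

View pics/c6.png

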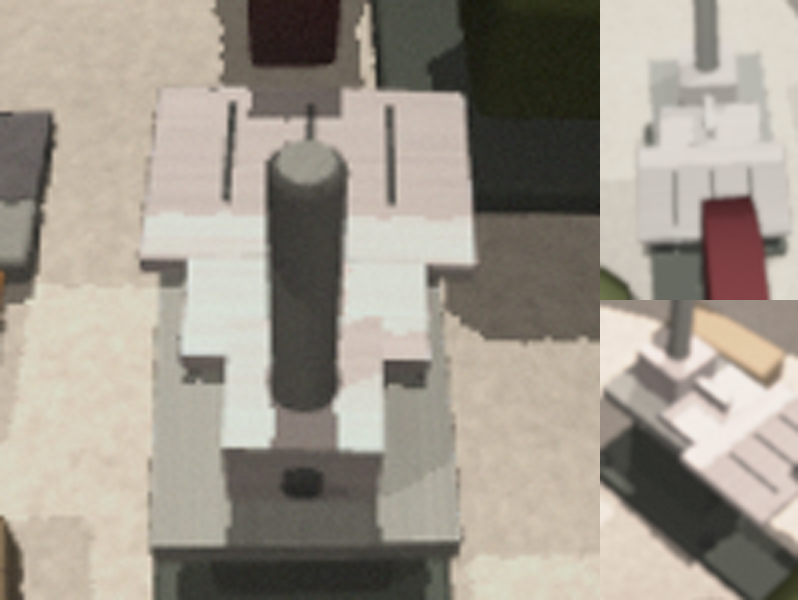

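```bash
python3 - <<'E'
from m import *
def pose(dip,z=.115,h=97.2):return T(Ro.from_euler('z',h,degrees=True).as_matrix()@Ro.from_euler('y',dip,degrees=True).as_matrix(),[.5052,.036,z])
c=lambda x,y:(249+(x+.5)/4-.5,80+(y+.5)/4-.5);inv=lambda p:((p[0]-249)*4+1.5,(p[1]-80)*4+1.5)
f=lambda P:np.round(inv(proj("wrist",P[:3])),1)
ms=(pose(0),pose(2.5,.119))
for n,p,o in [("front+",(.15,.06,.01),(158,89)),("front-",(.15,-.06,.01),(467,95)),("mid+",(.064,.06,.01),(141,260)),("mid-",(.064,-.06,.01),(476,263)),("near+",(.024,.042,.01),(181,353)),("near-",(.024,-.042,.01),(430,357)),("reartop+",(-.024,.024,.036),(222,449)),("reartop-",(-.024,-.024,.036),(383,449)),("rearbot+",(-.024,.024,0),(229,500)),("rearbot-",(-.024,-.024,0),(381,500))]:
    print(n,"obs",o,"flat",f(ms[0]@[*p,1]),"cocked",f(ms[1]@[*p,1]))
M=pose(0)
for n,p,o in [("seat rear+",(-.04,.05,0),(150,547)),("seat rear-",(-.04,-.05,0),(459,543)),("posttop",(0,0,.136),(307,163))]:print(n,o,f(M@[*p,1]))
w=cv2.cvtColor(cv2.imread("pics/w6.png"),cv2.COLOR_BGR2GRAY)
for x in(270,340):
    u=int(c(x,0)[0]);print(u,w[188:220,u].tolist())
E
```

```text
front+ obs (158, 89) flat [145.8  93.2] cocked [146.5  97.1]
front- obs (467, 95) flat [453.3  93.4] cocked [452.6  97.4]
mid+ obs (141, 260) flat [128.6 269.4] cocked [128.3 266.5]
mid- obs (476, 263) flat [471.1 269.6] cocked [471.4 266.7]
near+ obs (181, 353) flat [173.7 366.1] cocked [173.  360.4]
near- obs (430, 357) flat [426.4 366.2] cocked [427.1 360.5]
reartop+ obs (222, 449) flat [219.1 458.6] cocked [218.3 445.9]
reartop- obs (383, 449) flat [381.9 458.7] cocked [382.8 445.9]
rearbot+ obs (229, 500) flat [225.3 510. ] cocked [224.5 503.3]
rearbot- obs (381, 500) flat [375. 510.] cocked [375.9 503.3]
seat rear+ (150, 547) [142.3 555.7]
seat rear- (459, 543) [458.  555.7]
posttop (307, 163) [301.7 173.8]
316 [218, 198, 176, 168, 111, 92, 87, 86, 86, 90, 87, 88, 89, 87, 85, 84, 88, 95, 99, 99, 97, 94, 94, 96, 95, 96, 96, 100, 86, 65, 66, 67]
333 [174, 173, 172, 168, 129, 95, 86, 87, 91, 89, 90, 91, 88, 82, 77, 77, 85, 92, 92, 96, 98, 99, 101, 95, 94, 92, 94, 98, 85, 67, 67, 65]
```

```bash
python3 -c "
from rig import job_done;print(job_done())"
```

```text
the job is handed in; nothing more can be done
None
```

The work rest is on its post, fully home on the pedestal as far as I can measure, with the table pointing at the wheel. I handed it in at about 25 s of the 61 s. The report gave no verdict, so the final judgement is unknown.

**What I did:** I picked the rest by size: bore to front measured 150 mm, against 108 mm for the small lookalike. I gripped the block with the tool tilted 45° so the gripper body would clear the post. Then I threaded the rest on and lowered it squarely until it met the seat; total force on the tool stayed at or below about 30 N. After letting go, I pressed on the block top astride the post with up to 22 N, and nothing moved.

**Last checks:**
- **Seating:** the block's rear edges match a flat, seated rest to within about 0.5 mm, once the offset seen on the fixed post and seat is taken out.
- **Front edge disagreed:** the table's front corners were about 2 pixels off the flat prediction. On the open bench the table also measured a few millimetres short, so I took this as a camera error rather than a tilt. I did not confirm it separately.
- **Other items:** nothing else was touched as far as the force readings and pictures show. I did not measure the other items' positions again at the end.

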